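Load the resin specimen discs into the drying rack

TASK

Load the three resin specimen discs into the drying rack, one at a time from the bottom slot up: blue in the bottom slot, green in the middle, yellow on top. Slide each one in flat from the open front, tab outwards, until it is fully home against the back stop, and let go of it there. Leave the jar, tin, magnifying glass, forceps and walnuts where they are.

Things in the scene. Friction and masses are not known exactly. Their poses are not given: they have to be found in the camera images.
- rack: White fixed rack, grey foot, 94 mm wide, 71 deep, 141 high; foot sunk 0-20 below the bench (varies). Origin: centre of foot's underside. +x from the open front (x=-30) to the clear back stop (x=35). 3 level slots 36 apart, 78 wide, blue bottom, green middle, yellow top, told by the colour of their floors: ledges both sides, middle 40 open.
- blue_disc: Resin specimen disc with a blue rim and tab, diameter 70 mm, 10 mm thick, 30 to 100 g, edges bevelled 1.5 mm, lying loose and flat; balances by itself on the ledges. Origin: centre of the round disc's underside; z up. An arm 12 mm wide, 5 thick runs along -x to an upright tab: 12 thick (along y), 24 long (x -92 to -68), its top 30 above the underside; the tab stays outside the rack.
- blue_disc_tab (a point): Point on the blue disc's tab where it is gripped: x = -80 mm from the disc's centre, 25 mm above its underside (the tab's top is 5 mm higher). Axes as the disc's: pinch across y.
- green_disc: Resin specimen disc with a green rim and tab, diameter 70 mm, 5 mm thick, 30 to 100 g, edges bevelled 1.5 mm, lying loose and flat; balances by itself on the ledges. Origin: centre of the round disc's underside; z up. An arm 12 mm wide, 5 thick runs along -x to an upright tab: 12 thick (along y), 24 long (x -92 to -68), its top 30 above the underside; the tab stays outside the rack.
- green_disc_tab (a point): Point on the green disc's tab where it is gripped: x = -80 mm from the disc's centre, 25 mm above its underside (the tab's top is 5 mm higher). Axes as the disc's: pinch across y.
- yellow_disc: Resin specimen disc with a yellow rim and tab, diameter 70 mm, 15 mm thick, 30 to 100 g, edges bevelled 1.5 mm, lying loose and flat; balances by itself on the ledges. Origin: centre of the round disc's underside; z up. An arm 12 mm wide, 5 thick runs along -x to an upright tab: 12 thick (along y), 24 long (x -92 to -68), its top 30 above the underside; the tab stays outside the rack.
- yellow_disc_tab (a point): Point on the yellow disc's tab where it is gripped: x = -80 mm from the disc's centre, 25 mm above its underside (the tab's top is 5 mm higher). Axes as the disc's: pinch across y.
- slot_blue (a point): Where the centre of the blue disc's underside lies when it is home in the bottom slot, against the back stop: on the ledges' top face; the slot's clear height is 15 mm. Axes as the rack's: slide in along +x.
- slot_green (a point): Where the centre of the green disc's underside lies when it is home in the middle slot, against the back stop: on the ledges' top face; the slot's clear height is 10 mm. Axes as the rack's: slide in along +x.
- slot_yellow (a point): Where the centre of the yellow disc's underside lies when it is home in the top slot, against the back stop: on the ledges' top face; the slot's clear height is 20 mm. Axes as the rack's: slide in along +x.
- bottle: Glass jar with a blue cap, 54 mm diameter, 125 mm tall, standing beside the rack; not to be disturbed. Origin: centre of its underside.
- tin: Blue tin, 60 x 75 mm, 116 mm tall, standing on the rack's other side; not to be disturbed. Origin: centre of its underside.
- magnifier: Black magnifying glass lying flat, 92 mm across, handle 140 mm out along -x; not to be disturbed. Origin: under the lens centre.
- forceps: Steel forceps 120 mm long (along x), 9 mm high, lying flat; not to be disturbed. Origin: centre of its underside.
- walnut0: Walnut 33 mm across, 27 mm tall, on the green cutting mat; not to be disturbed. Origin: centre of its underside.
- walnut1: Walnut 33 mm across, 27 mm tall, on the green cutting mat; not to be disturbed. Origin: centre of its underside.

How it is judged:
By the outcome, as a careful person would: the job done as asked, in the order asked, and still so for the second after the job is handed in, with the robot touching nothing.
It also fails if it takes over 72 s, if anything falls off the work surface, if the arm or the gripper's body presses on something with over 40 N, if the wrist force passes 120 N, or if a joint passes its speed limit or range.

ROBOT

A 7-joint arm with a two-finger parallel gripper is mounted at the origin on the work surface. World frame = base frame: x ahead of the robot, y to its left, z up, the work surface at z = 0. Lengths are in m, angles in degrees, forces in N, time in s.
With the tool pointing down it reaches from about 0.35 to 0.9 m from the base axis. Payload 8.1 kg.
Tool frame: the origin (TCP) lies midway between the tips of the shut fingers; the grasp point (between the pads) lies 19 mm behind it (env.grasp_offset is the z of the grasp point in the tool frame, in m); z points along the fingers, y is the line along which they close (so a half turn about z gives the same grasp; the last joint's range is limited). The gripper opens to 92 mm and grips with 3 to 60 N. Pads are 19 mm wide; open, the fingers measure 130 mm over their backs; the gripper's body (75 mm by 190 mm) begins 47 mm behind the grasp point.
Start: joints at [-5.879, 24.895, 1.432, 90.138, -0.665, 64.973, -4.303], TCP at [0.625, -0, 0.227] pointing down, gripper open.
Joint ranges: [-149.89, 149.89], [-25.12, 119.58], [-72.63, 75.52], [4.76, 147.25], [-75.54, 255.54], [6.69, 114.76], [-157.13, 157.13]. Speed limits (degrees/s): [127.2, 127.2, 172.46, 172.46, 180, 180, 180].

INTERFACE

Orientations are given as [roll, pitch, yaw] about the fixed x, y, z axes, in that order (R = Rz(yaw) Ry(pitch) Rx(roll)).
In Python, from cell import env gives the robot as it stands.
- The arm moves only by the tool shift_gripper, called by a JSON object that holds its "op" and its "data", one argument or row to a line. Schema: {"type":"object","properties":{"offsets":{"type":"object","properties":{"dx":{"type":"array","items":{"type":"number"},"minItems":1,"maxItems":12},"dy":{"type":"array","items":{"type":"number"},"minItems":1,"maxItems":12},"dz":{"type":"array","items":{"type":"number"},"minItems":1,"maxItems":12},"turn":{"type":"array","items":{"type":"number"},"minItems":1,"maxItems":12}},"additionalProperties":false,"required":["dx","dy","dz","turn"]},"jaw":{"type":"number"},"only":{"type":"string"},"quiet":{"type":"boolean"},"lines":{"type":"string"}},"required":["offsets"],"additionalProperties":false}. offsets is an object with one list for each field, all of the same length, 1 to 12, a row being the entries at one place: dx, dy, dz (the shift in units of 100 mm), turn (a turn about the tool's z in degrees); each row is the pose to reach, as a shift and turn from the pose commanded when the call began, along the tool's axes at that moment; what a row does not reach only later rows make up. A row lasts 1/8 s, in which the tool goes at most 0.0625 m and 10.7 degrees, less where a joint would pass 70% of its speed; a pose out of reach is approached as far as the arm can. jaw is the finger opening in m, set as the call begins (left out keeps the last). The fingers move at their own pace and stop on an object; the grip force is fixed at half the most. Time passes only in rows, so rows that do not move let the fingers close. The tool returns the time, the measured TCP pose, the force, the opening and the grip force at its end. only (a regular expression) keeps the lines of the reply that match it, lines (a string "A,B") keeps lines A to B, and quiet returns only ok. Input that does not fit is refused with a message, and nothing moves.
- env.get_state(): the state, without advancing time (a new reading comes with each control period).
- env.grab_frame(name): name is "scene" or "side" or "wrist"; returns a dict with "pixels" (480x640x3 uint8, red, green, blue), "K" (3x3 intrinsics, pixels), "rvec" (rotation vector, rad) and "tvec" (3), from world to camera coordinates, as OpenCV has them. Camera axes: x right, y down, z forward; pixel columns grow to the right and rows downward; lengths in m; the calibration is good to about 2 mm. A picture is of the moment at which its call begins. There is no depth.
- env.sign_off(): hands the job in; it is judged then, once.
The state is a dict: "clock": time; "q": joint angles; "joint_vel": joint speeds; "effort": joint torques, N m; "tool_pos": TCP position; "tcp_rot": TCP orientation; "ft_force": force on the tool from outside, world axes, zero at the start; "moment": the same for the moment, N m; "gripper_width": finger opening in m; "grasp_force": force on a finger pad.
Only numpy, scipy, OpenCV 4.12 (cv2) and the standard library are available. Lean on these libraries where they do the work, as an engineer would, in place of code of your own. Each camera call takes 0.05 s, during which the arm holds its last target. There are 200 camera calls.

## Working session

There is one attempt and no reset: what is moved stays moved. The work goes in short steps, Python scripts to look and compute and a tool call to move; the robot and the scene stay as the last step left them, time stands still between calls to the robot, and variables do not carry over. Pictures are saved under pics/ and viewed, at most 10 in all, crops included, and the job is handed in when it is done.

```bash
ls; mkdir -p pics; python3 - <<'E'
from cell import env
import cv2,numpy as np
for n in ["scene","side"]:
    f=env.grab_frame(n); cv2.imwrite(f"pics/{n}0.png",f["pixels"][:,:,::-1]); np.savez(f"pics/{n}0.npz",**f)
    R=cv2.Rodrigues(np.array(f["rvec"]))[0]; print(n,(-R.T@np.array(f["tvec"]).ravel()).round(3),R[2].round(2),f["K"][0][0])
s=env.get_state();print({k:np.round(v,3) for k,v in s.items()},env.grasp_offset)
E
```

```text
cell.py
pics
scene [0.957 0.475 1.065] [-0.35 -0.41 -0.84] 494.6770964606365
side [-0.059 -0.688  0.967] [ 0.49  0.54 -0.68] 586.6515686939664
{'clock': np.float64(0.1), 'q': array([-5.879, 24.932,  1.43 , 90.183, -0.663, 64.971, -4.304]), 'joint_vel': array([ 0.042, -0.168, -0.02 , -0.159,  0.042,  0.023, -0.021]), 'effort': array([ 3.0000e-03, -6.6912e+01,  9.8800e-01, -3.1515e+01, -6.1000e-02,
        3.7000e-02,  0.0000e+00]), 'tool_pos': array([ 0.625, -0.   ,  0.226]), 'tcp_rot': array([-1.79922e+02,  8.00000e-03,  8.99980e+01]), 'ft_force': array([ 0.612, -0.407, -0.377]), 'moment': array([-0.041, -0.031,  0.02 ]), 'grasp_force': np.float64(0.0), 'gripper_width': np.float64(0.092)} -0.0188
```
View pics/scene0.png

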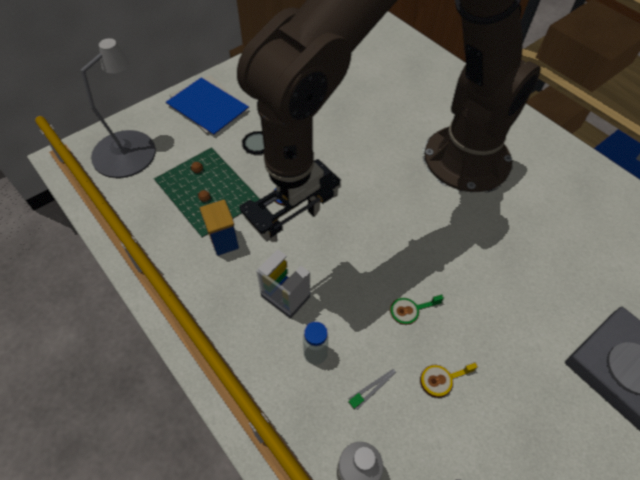

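View pics/side0.png

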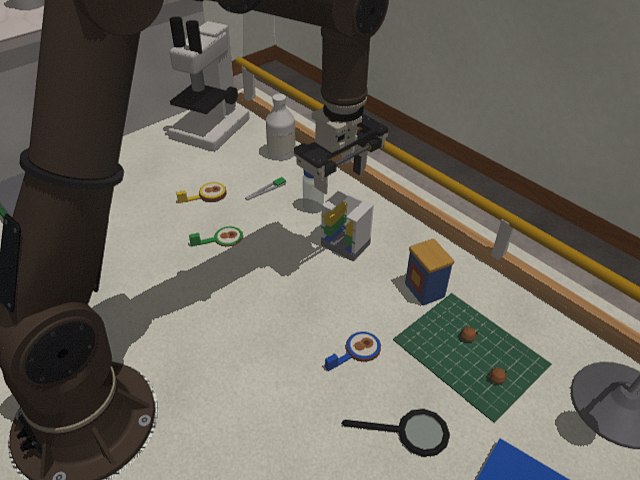

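The scene view shows green disc (405,311) with tab (438,300), yellow disc (437,380) with tab (471,369), rack ~(285,287), jar (316,340), with the blue disc hidden by the gripper. The side view shows blue (363,346) with tab (331,362), green (230,236), yellow (213,190), and the rack (347,225) opening left towards the robot.

```bash
cat > h.py <<'E'
import cv2,numpy as np
from cell import env
def grab(n,tag=None):
    f=env.grab_frame(n); f={k:np.array(v) for k,v in f.items()}
    if tag: cv2.imwrite(f"pics/{tag}.png",f["pixels"][:,:,::-1]); np.savez(f"pics/{tag}.npz",**f)
    return f
def load(tag): return dict(np.load(f"pics/{tag}.npz"))
def ray(f,uv):
    R=cv2.Rodrigues(f["rvec"])[0]; c=-R.T@f["tvec"].ravel()
    p=np.c_[np.atleast_2d(uv),np.ones(len(np.atleast_2d(uv)))].astype(float)
    return c,(R.T@np.linalg.inv(f["K"])@p.T).T
def plane(f,uv,z):
    c,d=ray(f,uv); return (c+d*((z-c[2])/d[:,2])[:,None])[:,:2]
def tri(f1,u1,f2,u2):
    c1,d1=ray(f1,u1);c2,d2=ray(f2,u2);d1=d1[0];d2=d2[0]
    s=np.linalg.lstsq(np.c_[d1,-d2],c2-c1,rcond=None)[0];a=c1+s[0]*d1;b=c2+s[1]*d2
    return (a+b)/2,np.linalg.norm(a-b)
def proj(f,P): return cv2.projectPoints(np.atleast_2d(P).astype(float),f["rvec"],f["tvec"],f["K"],None)[0][:,0]
HUE={"blue":(105,130),"green":(55,80),"yellow":(18,32)}
T={"blue":.010,"green":.005,"yellow":.015}
def mask(f,col,smin=120,vmin=50):
    h=cv2.cvtColor(f["pixels"],cv2.COLOR_RGB2HSV);a,b=HUE[col]
    return cv2.inRange(h,(a,smin,vmin),(b,255,255))
def disc(f,col,roi=None,smin=120):
    """ring with a hole: outer contour containing hole. returns centre xy, radius, tab xy"""
    m=mask(f,col,smin)
    if roi: k=np.zeros_like(m);x0,y0,x1,y1=roi;k[y0:y1,x0:x1]=255;m&=k
    cs,h=cv2.findContours(m,cv2.RETR_CCOMP,cv2.CHAIN_APPROX_NONE)
    out=[]
    for i,c in enumerate(cs):
        if h[0][i][3]<0: continue
        if cv2.contourArea(c)<60: continue
        p=h[0][i][3]
        Pi=plane(f,c[:,0],T[col]).astype(np.float32)      # inner edge of ring, on top face
        (ci,ri)=cv2.minEnclosingCircle(Pi)
        Po=plane(f,cs[p][:,0],T[col]/2)
        d=np.linalg.norm(Po-ci,axis=1); rim=Po[d<.042]
        e=cv2.fitEllipse((rim*1000).astype(np.float32))
        blob=np.zeros_like(m);cv2.drawContours(blob,cs,p,255,-1);
        ys,xs=np.nonzero(blob); Q=plane(f,np.c_[xs,ys],.015); d=np.linalg.norm(Q-np.array(e[0])/1000,axis=1)
        t=Q[d>.066]
        out.append((np.array(ci).round(4),round(ri,4),np.round(np.array(e[0])/1000,4),np.round(e[1],1),t.mean(0).round(4) if len(t) else None,len(t)))
    return out
E
python3 - <<'E'
from h import *
for n in ["scene0","side0"]:
    f=load(n)
    for c in T:
        for o in disc(f,c): 
            if .02<o[1]<.045:print(n,c,*o)
a=load("scene0")["pixels"][250:325,245:325];b=load("side0")["pixels"][180:265,305:390]
z=lambda i:cv2.resize(i,(400,int(400*i.shape[0]/i.shape[1])),interpolation=cv2.INTER_CUBIC)
A,B=z(a),z(b);o=np.zeros((400,800,3),np.uint8);o[:A.shape[0],:400]=A;o[:400,400:]=B
cv2.imwrite("pics/rack0.png",o[:,:,::-1])
E
```

```text
scene0 green [ 0.5937 -0.3014] 0.0241 [ 0.5923 -0.3022] [65.6 69.5] [ 0.6622 -0.3934] 1508
scene0 green [ 0.6196 -0.3803] 0.022 [ 0.6174 -0.38  ] [63.4 69. ] [ 0.6614 -0.365 ] 1278
scene0 green [ 0.6685 -0.4308] 0.0252 [ 0.6706 -0.4259] [66.5 77.7] [ 0.6213 -0.345 ] 1362
scene0 green [ 0.5825 -0.3672] 0.0439 [ 0.5847 -0.3681] [60.1 74.1] [ 0.6649 -0.3704] 1427
scene0 yellow [0.5425 0.3924] 0.0295 [0.5409 0.393 ] [66.6 70.1] [0.4659 0.4209] 86
scene0 yellow [-0.4742  0.215 ] 0.0297 [-0.4794  0.2044] [ 59.2 100.9] [-0.5454  0.0604] 2700
scene0 yellow [-0.479   0.1131] 0.0319 [-0.4499  0.118 ] [10.9 60.7] [-0.5458  0.0833] 2817
scene0 yellow [-0.4748  0.0666] 0.04 [-0.7122 -0.4275] [ 169.8 1174. ] [-0.5323  0.0894] 3432
scene0 yellow [-0.4687  0.0081] 0.0317 [-0.4161 -0.069 ] [ 64.6 119.5] [-0.5351  0.094 ] 3320
side0 blue [ 0.4909 -0.2173] 0.0305 [ 0.4936 -0.2161] [62.9 65. ] None 0
side0 yellow [0.5451 0.3943] 0.0319 [0.5478 0.4008] [63.4 72.3] [0.4716 0.4188] 110
```

View pics/rack0.png

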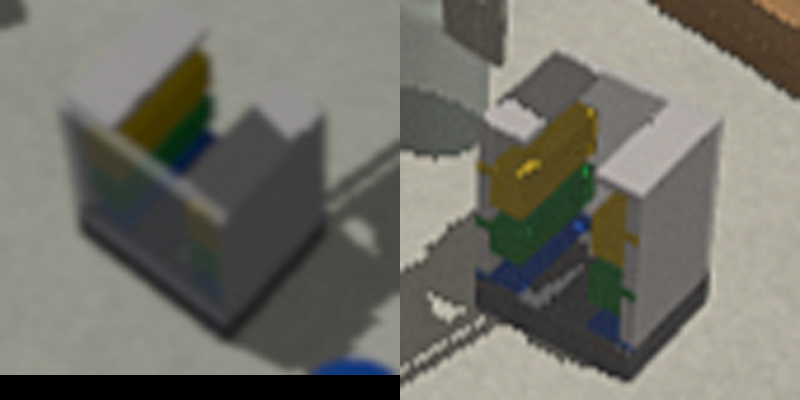

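Crop: rack with side walls topped by pale strips; in the side view front top corners sit at about (485,115)/(640,190) crop, back stop clear. Front opens to the lower left, towards the robot. Now the wrist view.

```bash
python3 - <<'E'
from h import *
f=grab("wrist","w0");R=cv2.Rodrigues(f["rvec"])[0];print((-R.T@f["tvec"].ravel()).round(3),R.round(2),f["K"][0,0])
for n,uv in [("side0",[[347,258]]),("scene0",[[285,313]])]: print(plane(load(n),uv,0))
f=load("side0")
print("green",plane(f,[[230,236]],.005),plane(f,[[195,239]],.015),"blue tab",plane(f,[[331,362]],.015))
E
```

```text
[0.625 0.081 0.383] [[ 1.   -0.   -0.  ]
 [ 0.   -0.96  0.3 ]
 [-0.   -0.3  -0.96]] 337.01043305412645
[[ 0.64444719 -0.01292447]]
[[0.69795876 0.05856322]]
green [[0.48163521 0.22513756]] [[0.40778796 0.26200065]] blue tab [[ 0.41145266 -0.20905543]]
```

View pics/w0.png

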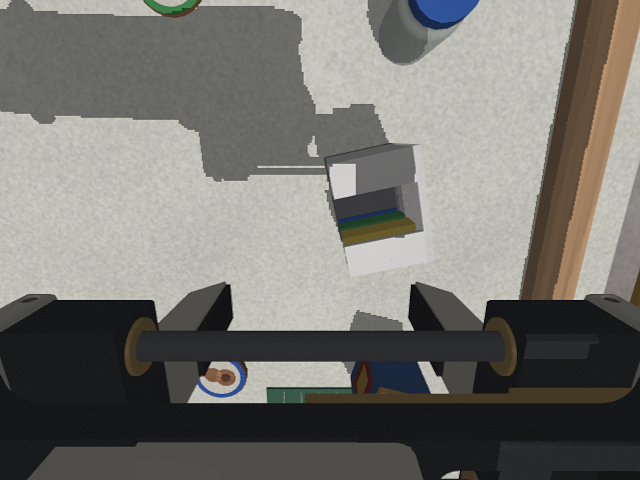

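The wrist view shows the rack's top rectangle (corners about (327,157), (414,146), (433,262), (350,277)), its front to the left, the blue disc at (222,377) and the jar cap at (445,8). I'll step back to see the rack's front obliquely.

Units first: shifts go in units of 100 mm. So -0.1 m is -1, -0.05 m is -0.5.

{"op": "shift_gripper", "data": {
  "offsets": {"dx":[-0.1,-0.2,-0.3,-0.3,-0.3],"dy":[-0.5,-1,-1.5,-1.8,-1.8],"dz":[0,0,0,0,0],"turn":[0,0,0,0,0]}
}}

```text
clock: 0.78
tool_pos: [0.4431, -0.0303, 0.2269]
tcp_rot: [-180.0, 0.0, 90.0]
ft_force: [0.3, 0.3, 0.2]
gripper_width: 0.0918
grasp_force: 0.0
```

```bash
python3 - <<'E'
from h import *
f=grab("wrist","w1")
for uv in [[327,157],[414,146],[433,262],[350,277]]: print(plane(load("w0"),[uv],.13).round(4))
g=grab("scene","scene1")
a=f["pixels"][100:400,420:640];o=cv2.resize(a,None,fx=2,fy=2,interpolation=cv2.INTER_CUBIC)
cv2.imwrite("pics/w1c.png",o[:,:,::-1])
E
```

```text
[[0.6293 0.0687]]
[[0.692  0.0764]]
[[ 0.7144 -0.0127]]
[[ 0.6484 -0.0257]]
```

View pics/w1c.png

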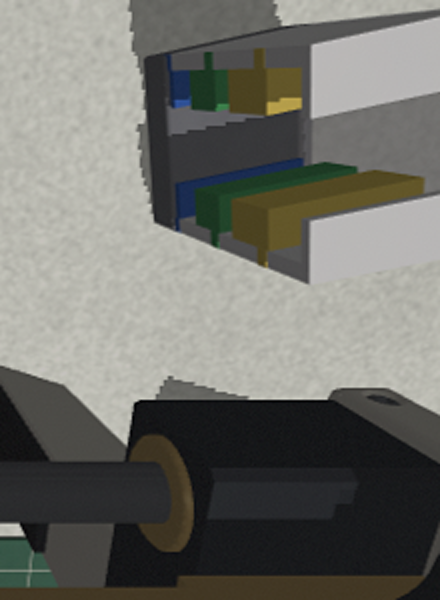

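The crop shows the rack front: yellow, green and blue ledge blocks, front top corners at full px (574.5,121.5) and (574.5,241.5), foot bottom corners (493.5,128.5) and (497.5,210). Triangulate these.

```bash
python3 - <<'E'
from h import *
w0,w1=load("w0"),load("w1")
fc=lambda x,y:[[420+x/2,100+y/2]]
L,e1=tri(w0,[[327,157]],w1,fc(309,43)); R,e2=tri(w0,[[350,277]],w1,fc(309,283))
print("top front",L.round(4),e1.round(4),R.round(4),e2.round(4),np.linalg.norm(L-R))
d=(L-R)[:2]; yaw=np.arctan2(-d[0],d[1]); print("yaw",np.degrees(yaw))
zt=(L[2]+R[2])/2
b=plane(w0,[[414,146]],zt)[0],plane(w0,[[433,262]],zt)[0]
fl,fr=plane(w0,[[327,157]],zt)[0],plane(w0,[[350,277]],zt)[0]
print("back",b,"depth",np.linalg.norm(b[0]-fl),np.linalg.norm(b[1]-fr),"width",np.linalg.norm(fl-fr),np.linalg.norm(b[0]-b[1]))
for v in (b[0]-fl,b[1]-fr): print("yaw",np.degrees(np.arctan2(v[1],v[0])))
v=b[0]-b[1];print("yaw",np.degrees(np.arctan2(-v[0],v[1])))
n=np.array([np.cos(yaw),np.sin(yaw),0]); P0=(L+R)/2; y=np.array([-n[1],n[0],0])
def front(uv,off=0):
    c,r=ray(w1,uv); s=((P0+off*n-c)@n)/(r[0]@n); q=c+s*r[0]; return ((q-P0)@y).round(4),q[2].round(4)
for nm,p in dict(yelTopR=(268,208),yelBotR=(233,198),grnTopR=(218,193),grnBotR=(195,188),bluR=(177,183),footR=(155,220),footL=(147,57),footTopR=(170,222),footTopL=(165,55),yelTopL=(265,115),yelBotL=(229,112),grnBotL=(191,110),bluL=(172,108),bluTopR=(190,184)).items(): print(nm,*front(fc(*p)))
E
```

```text
top front [0.6298 0.0657 0.1201] 0.0051 [ 0.6491 -0.0287  0.1223] 0.0004 0.09641798051031635
yaw 11.567523016229254
back (array([0.69431108, 0.07619416]), array([ 0.71754216, -0.01600513])) depth 0.06538341327013662 0.06959918588112445 width 0.09967543391828715 0.09508097525318798
yaw 6.973879921039657
yaw 11.117935775638873
yaw 14.142207043582616
yelTopR -0.0214 0.0971
yelBotR -0.0212 0.0725
grnTopR -0.0208 0.0608
grnBotR -0.0215 0.0409
bluR -0.0215 0.0237
footR -0.0474 -0.0022
footL 0.0443 -0.0018
footTopR -0.045 0.0146
footTopL 0.0447 0.0171
yelTopL 0.0181 0.0953
yelBotL 0.0182 0.0706
grnBotL 0.0177 0.0396
bluL 0.018 0.0218
bluTopR -0.0201 0.0364
```

Consistent: roof 0.121 (foot sunk ~20 mm), ledge tops ≈ 0.096 / 0.060 / 0.024, yaw ≈ 11°. Next, go above the blue disc's tab, turning to align.

In the tool's units: -0.175 m is -1.75, -0.03 m is -0.3.

{"op": "shift_gripper", "data": {
  "offsets": {"dx":[-0.2,-0.5,-0.9,-1.3,-1.6,-1.75,-1.75,-1.75,-1.75,-1.75,-1.75],"dy":[0,-0.1,-0.2,-0.3,-0.3,-0.3,-0.3,-0.3,-0.3,-0.3,-0.3],"dz":[0,0,0,0,0,0,0,0,0,0,0],"turn":[10,20,30,40,50,60,70,80,90,95,95]}
}}

```text
clock: 2.25
tool_pos: [0.416, -0.2052, 0.2266]
tcp_rot: [180.0, 0.0, -4.9]
ft_force: [0.0, -1.0, -0.0]
gripper_width: 0.0916
grasp_force: 0.0
```

```bash
python3 - <<'E'
from h import *
f=grab("wrist","w2")
for o in disc(f,"blue"): 
    if .02<o[1]<.045: print(*o); v=o[2]-o[4] if o[4] is not None else np.array([1,0]); print(np.linalg.norm(v),np.degrees(np.arctan2(v[1],v[0])))
E
```

```text
[ 0.4908 -0.2181] 0.0285 [ 0.4907 -0.2183] [66.4 66.4] None 0
1.0 0.0
```

View pics/w2.png

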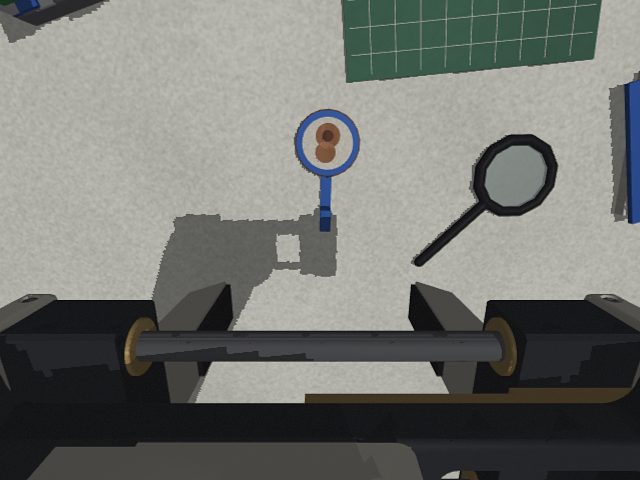

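Blue disc at (327,143), its arm going down to the tab at about (325,220), partly in shadow; magnifier (515,175) is well clear to the right. Fit tab with a lower value threshold.

```bash
cat >> h.py <<'E'
def pose(f,col,smin=100,vmin=20,near=None):
    """disc centre, yaw and tab point from ring, arm+tab blob"""
    m=mask(f,col,smin,vmin); cs,h=cv2.findContours(m,cv2.RETR_CCOMP,cv2.CHAIN_APPROX_NONE)
    for i,c in enumerate(cs):
        if h[0][i][3]<0 or cv2.contourArea(c)<60: continue
        p=h[0][i][3]; ci,ri=cv2.minEnclosingCircle(plane(f,c[:,0],T[col]).astype(np.float32))
        if not .02<ri<.036: continue
        Po=plane(f,cs[p][:,0],T[col]/2); d=np.linalg.norm(Po-ci,axis=1)
        e=cv2.fitEllipse((Po[d<.038]*1000).astype(np.float32)); ce=np.array(e[0])/1000
        b=np.zeros_like(m);cv2.drawContours(b,cs,p,255,-1);ys,xs=np.nonzero(b);uv=np.c_[xs,ys]
        Q=plane(f,uv,.0025);dq=np.linalg.norm(Q-ce,axis=1)
        arm=Q[(dq>.040)&(dq<.062)].mean(0); Qt=plane(f,uv,.015); t=Qt[np.linalg.norm(Qt-ce,axis=1)>.068].mean(0)
        ya=[np.degrees(np.arctan2(*(ce-x)[::-1])) for x in (arm,t)]
        a=np.radians(ya[1]); print(col,"ctr",ce.round(4),ci,"axes",np.round(e[1],1),"yaw arm/tab",np.round(ya,1),"tabdist",np.linalg.norm(ce-t).round(4),"grip",(ce-.08*np.array([np.cos(a),np.sin(a)])).round(4))
def toolshift(target,yaw=None):
    """world TCP target -> tool-frame shift"""
    s=env.get_state();p=np.array(s["tool_pos"]);r=np.radians(s["tcp_rot"])
    from scipy.spatial.transform import Rotation as Ro
    M=Ro.from_euler("xyz",r).as_matrix(); print("shift",(M.T@(np.array(target)-p)).round(4),"turn",None if yaw is None else round(np.degrees(r[2])-yaw,1))
E
python3 - <<'E'
from h import *
pose(load("w2"),"blue")
E
```

```text
blue ctr [ 0.4908 -0.2183] (0.4908693730831146, -0.21810445189476013) axes [66.5 66.6] yaw arm/tab [nan nan] tabdist nan grip [nan nan]h.py:55: RuntimeWarning: Mean of empty slice.
  arm=Q[(dq>.040)&(dq<.062)].mean(0); Qt=plane(f,uv,.015); t=Qt[np.linalg.norm(Qt-ce,axis=1)>.068].mean(0)
  ret = um.true_divide(
```

```bash
sed -i 's/b=np.zeros_like(m);cv2.drawContours(b,cs,p,255,-1);ys,xs=np.nonzero(b)/ys,xs=np.nonzero(m)/; s/\[np.linalg.norm(Qt-ce,axis=1)>.068\]/[abs(np.linalg.norm(Qt-ce,axis=1)-.085)<.018]/' h.py
python3 - <<'E'
from h import *
pose(load("w2"),"blue"); 
E
```

```text
blue ctr [ 0.4908 -0.2183] (0.4908693730831146, -0.21810445189476013) axes [66.5 66.6] yaw arm/tab [-6.8 -6.7] tabdist 0.0806 grip [ 0.4113 -0.209 ]
```

{"op": "shift_gripper", "data": {
  "offsets": {"dx":[-0.044,-0.044,-0.044,-0.044,-0.044,-0.044],"dy":[0.042,0.042,0.042,0.042,0.042,0.042],"dz":[0.6,1.2,1.75,2.1,2.205,2.205],"turn":[2,2,2,2,2,2]}
}}

```text
clock: 3.05
tool_pos: [0.4105, -0.209, 0.0063]
tcp_rot: [-180.0, 0.0, -7.0]
ft_force: [-0.1, -0.3, 0.9]
gripper_width: 0.0917
grasp_force: 0.0
```

{"op": "shift_gripper", "data": {
  "offsets": {"dx":[0,0,0,0,0,0],"dy":[0,0,0,0,0,0],"dz":[0,0,0,0,0,0],"turn":[0,0,0,0,0,0]},
  "jaw": 0
}}

```text
clock: 3.8
tool_pos: [0.4102, -0.2088, 0.0062]
tcp_rot: [-180.0, 0.0, -7.0]
ft_force: [0.2, -0.0, -0.1]
gripper_width: 0.036
grasp_force: 0.0
```

{"op": "shift_gripper", "data": {
  "offsets": {"dx":[0,0,0],"dy":[0,0,0],"dz":[0,0,0],"turn":[0,0,0]},
  "jaw": 0
}}

```text
clock: 4.18
tool_pos: [0.4102, -0.2088, 0.0062]
tcp_rot: [180.0, -0.0, -7.0]
ft_force: [-0.0, 0.2, -0.5]
gripper_width: 0.0113
grasp_force: 30.0
```

{"op": "shift_gripper", "data": {
  "offsets": {"dx":[0,0,0],"dy":[0,0,0],"dz":[-0.1,-0.3,-0.3],"turn":[0,0,0]}
}}

```text
clock: 4.55
tool_pos: [0.4112, -0.2092, 0.0376]
tcp_rot: [180.0, -0.2, -7.0]
ft_force: [-0.9, 0.1, -0.5]
gripper_width: 0.0116
grasp_force: 30.0
```

```bash
python3 - <<'E'
from h import *
a=load("w0")["pixels"][135:285,315:445];b=load("scene1")["pixels"][250:325,245:325]
A=cv2.resize(a,None,fx=4,fy=4,interpolation=cv2.INTER_CUBIC)
cv2.imwrite("pics/w0c.png",A[:,:,::-1]);print(A.shape)
E
```

```text
(600, 520, 3)
```

View pics/w0c.png

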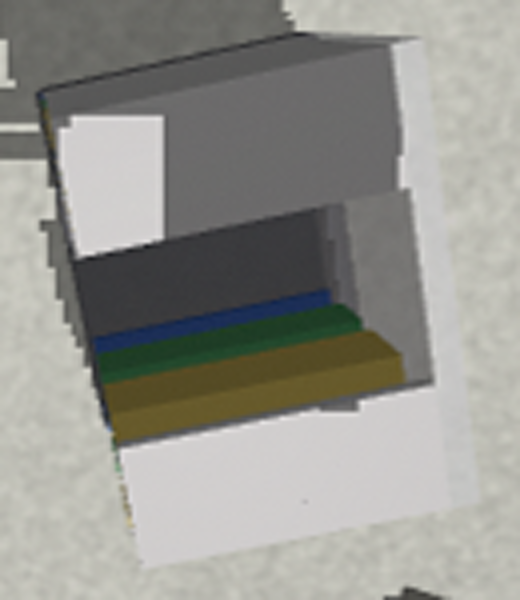

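Zoom: roof front corners at crop (50,113) and (145,567); back white edges (392,45), (445,508), with the clear stop reaching (475,500). My earlier left corner was on the side wall; redo it.

```bash
python3 - <<'E'
from h import *
w0,w1=load("w0"),load("w1")
z4=lambda x,y:[[315+x/4-.4,135+y/4-.4]]; fc=lambda x,y:[[420+x/2-.25,100+y/2-.25]]
L,e1=tri(w0,z4(50,113),w1,fc(309,43)); R,e2=tri(w0,z4(145,567),w1,fc(309,283))
print(L.round(4),e1,R.round(4),e2,np.linalg.norm(L-R))
zt=.121
P={k:plane(w0,z4(*v),zt)[0] for k,v in dict(FL=(50,113),FR=(145,567),BL=(392,45),BR=(445,508),SR=(475,500),SL=(418,38),iF=(77,257),iB=(410,188),jF=(115,445),jB=(434,383)).items()}
for a,b in ["FL BL","FR BR","FR SR","iF iB","jF jB","FR FL","BR BL","iF jF"] and [s.split() for s in ["FL BL","FR BR","FR SR","iF iB","jF jB","FR FL","BR BL","jF iF"]]:
    v=P[b]-P[a]; print(a,b,np.linalg.norm(v).round(4),np.degrees(np.arctan2(v[1],v[0])).round(1))
print("mid front",(P["FL"]+P["FR"])/2, (P["iF"]+P["jF"])/2,"w1",(plane(w1,fc(309,43),zt)+plane(w1,fc(309,283),zt))/2)
v=plane(w1,fc(309,43),zt)-plane(w1,fc(309,283),zt);print(v,np.linalg.norm(v))
E
```

```text
[0.6296 0.0636 0.1206] 0.0005952839377469054 [ 0.65   -0.0289  0.1208] 0.00023727868857908785 0.09472757070244081
FL BL 0.065 11.0
FR BR 0.0631 12.1
FR SR 0.0694 12.4
iF iB 0.0653 11.8
jF jB 0.0652 11.6
FR FL 0.0951 102.4
BR BL 0.0938 101.3
jF iF 0.0394 102.0
mid front [0.63973971 0.0175138 ] [0.63904291 0.01721705] w1 [[0.63956099 0.01731257]]
[[-0.02036087  0.09201147]] 0.09423733371631468
```

```bash
python3 - <<'E'
from h import *
print("tin side base corners",plane(load("side0"),[[408,293],[427,303],[447,291]],0).round(3).tolist())
print("jar",plane(load("scene1"),[[316,335]],.125).round(3),"jar side cap",plane(load("side0"),[[308,172]],.125))
toolshift([.5073,-.0105,.0325],11.9);toolshift([.5895,.0068,.0325],11.9)
f=grab("side","side2")
cv2.imwrite("pics/side2c.png",cv2.resize(f["pixels"][180:420,240:480],(600,600),interpolation=cv2.INTER_CUBIC)[:,:,::-1])
E
```

```text
tin side base corners [[0.669, -0.181], [0.678, -0.228], [0.738, -0.234]]
jar [[0.709 0.185]] jar side cap [[0.68641378 0.17245217]]
shift [ 0.0711 -0.2089  0.0052] turn -18.9
shift [ 0.1506 -0.2361  0.0054] turn -18.9
```

View pics/side2c.png

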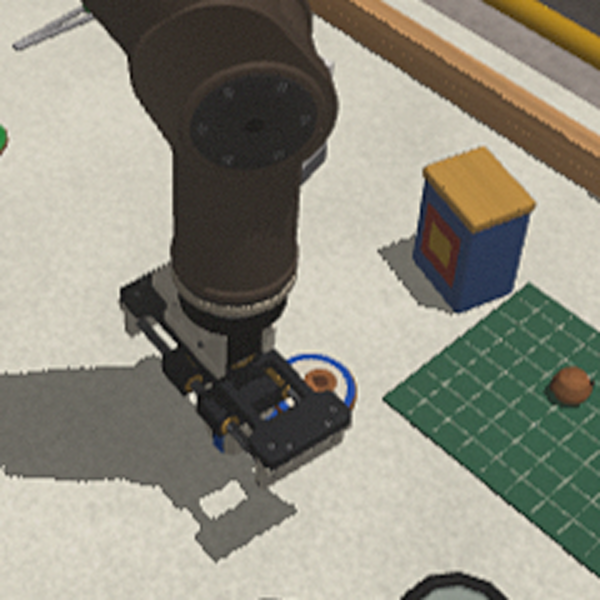

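Disc is held level in the gripper (disc at (318,385) in the crop); the tin is well away at (475,230). Move to the pre-insert pose.

In the tool's units: -0.05 m is -0.5, -0.2089 m is -2.089.

{"op": "shift_gripper", "data": {
  "offsets": {"dx":[0.05,0.15,0.3,0.45,0.6,0.68,0.711,0.711,0.711],"dy":[-0.2,-0.5,-0.9,-1.35,-1.7,-1.95,-2.089,-2.089,-2.089],"dz":[0,0,0,0,0,0.03,0.05,0.05,0.05],"turn":[-2,-6,-10,-14,-18,-18.9,-18.9,-18.9,-18.9]}
}}

```text
clock: 5.72
tool_pos: [0.5056, -0.0115, 0.0311]
tcp_rot: [180.0, 0.0, 11.8]
ft_force: [0.4, -1.0, 0.4]
gripper_width: 0.0119
grasp_force: 30.0
```

```bash
python3 - <<'E'
from h import *
f=grab("wrist","w3"); m=mask(f,"blue",100,20)
toolshift([.5895,.0068,.0325],11.9)
g=grab("side","side3");
o=np.zeros((480,800,3),np.uint8);o[:240,:320]=cv2.resize(f["pixels"],(320,240));o[:480,320:]=cv2.resize(g["pixels"][170:300,260:390],(480,480),interpolation=cv2.INTER_CUBIC)
cv2.imwrite("pics/s3.png",o[:,:,::-1])
pose(f,"blue")
E
```

```text
shift [ 0.0858 -0.0009 -0.0014] turn -0.1Traceback (most recent call last):
  File "<stdin>", line 7, in <module>
  File "h.py", line 52, in pose
    e=cv2.fitEllipse((Po[d<.038]*1000).astype(np.float32)); ce=np.array(e[0])/1000
cv2.error: OpenCV(4.12.0) /io/opencv/modules/imgproc/src/shapedescr.cpp:361: error: (-201:Incorrect size of input array) There should be at least 5 points to fit the ellipse in function 'fitEllipseNoDirect'
```

View pics/s3.png

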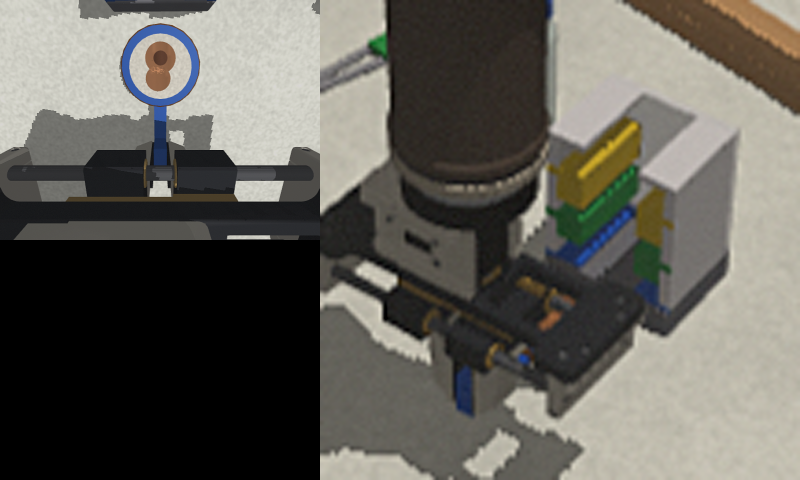

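Left: wrist view with the disc centred (160,65) before the rack mouth (107–215, centre 161), so lateral alignment is good. Insert slowly.

In the tool's units: -0.002 m is -0.02, 0.081 m is 0.81.

{"op": "shift_gripper", "data": {
  "offsets": {"dx":[0,0.15,0.3,0.45,0.6,0.7,0.78,0.81,0.81],"dy":[-0.008,-0.008,-0.008,-0.008,-0.008,-0.008,-0.008,-0.008,-0.008],"dz":[-0.02,-0.02,-0.02,-0.02,-0.02,-0.02,-0.02,-0.02,-0.02],"turn":[0,0,0,0,0,0,0,0,0]}
}}

```text
clock: 6.95
tool_pos: [0.5852, 0.0073, 0.0332]
tcp_rot: [180.0, 0.0, 11.9]
ft_force: [0.8, 0.4, -1.7]
gripper_width: 0.0117
grasp_force: 30.0
```

```bash
python3 - <<'E'
from h import *
toolshift([.5895,.0068,.0325],11.9);print(env.get_state()["ft_force"],env.get_state()["moment"])
E
```

```text
shift [0.0041 0.0013 0.0007] turn -0.0
[ 0.83399062  0.3973326  -1.68927327] [-0.00253854  0.14723444  0.03834411]
```

In the tool's units: 0.004 m is 0.04, 0.003 m is 0.03.

{"op": "shift_gripper", "data": {
  "offsets": {"dx":[0.01,0.02,0.03,0.04,0.04],"dy":[0.01,0.01,0.01,0.01,0.01],"dz":[0.01,0.02,0.025,0.025,0.025],"turn":[0,0,0,0,0]}
}}

```text
clock: 7.58
tool_pos: [0.5883, 0.0066, 0.031]
tcp_rot: [-180.0, 0.1, 11.9]
ft_force: [-6.3, -0.8, 7.2]
gripper_width: 0.0115
grasp_force: 30.0
```

{"op": "shift_gripper", "data": {
  "offsets": {"dx":[0.01,0.02,0.03,0.03],"dy":[0,0,0,0],"dz":[0,0,0,0],"turn":[0,0,0,0]}
}}

```text
clock: 8.07
tool_pos: [0.5884, 0.0067, 0.0303]
tcp_rot: [-180.0, 0.4, 11.8]
ft_force: [-13.2, -2.8, 12.0]
gripper_width: 0.0114
grasp_force: 30.0
```

Contact with the stop at the predicted place (13 N). Relax, release, back out upward.

In the tool's units: -0.0025 m is -0.025, -0.001 m is -0.01.

{"op": "shift_gripper", "data": {
  "offsets": {"dx":[-0.025,-0.025],"dy":[0,0],"dz":[-0.01,-0.01],"turn":[0,0]}
}}

```text
clock: 8.32
tool_pos: [0.5884, 0.0068, 0.0313]
tcp_rot: [-180.0, 0.2, 11.9]
ft_force: [-5.6, -1.5, 0.8]
gripper_width: 0.0118
grasp_force: 30.0
```

{"op": "shift_gripper", "data": {
  "offsets": {"dx":[0,0,0],"dy":[0,0,0],"dz":[0,0,0],"turn":[0,0,0]},
  "jaw": 0.04
}}

```text
clock: 8.7
tool_pos: [0.5906, 0.0075, 0.0319]
tcp_rot: [180.0, -0.1, 11.9]
ft_force: [0.4, 0.1, -0.1]
gripper_width: 0.037
grasp_force: 0.0
```

```bash
python3 - <<'E'
from h import *
f=grab("side","side4");g=grab("wrist","w4")
E
```

```text
(no output)
```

In the tool's units: -0.284 m is -2.84, -0.168 m is -1.68.

{"op": "shift_gripper", "data": {
  "offsets": {"dx":[0,0,-0.2,-0.5,-0.8,-1.1,-1.24,-1.24,-1.24,-1.24,-1.24],"dy":[0,0,-0.2,-0.6,-1.1,-1.6,-2.1,-2.5,-2.8,-2.84,-2.84],"dz":[-0.2,-0.5,-0.9,-1.3,-1.6,-1.68,-1.68,-1.68,-1.68,-1.68,-1.68],"turn":[0,0,4,12,20,28,34,38,38,38,38]}
}}

```text
clock: 10.18
tool_pos: [0.4102, 0.2592, 0.1997]
tcp_rot: [180.0, -0.0, -26.1]
ft_force: [0.4, -1.1, -0.3]
gripper_width: 0.0395
grasp_force: 0.0
```

```bash
python3 - <<'E'
from h import *
f=grab("wrist","w5"); pose(f,"green",70)
g=grab("side","side5");grab("scene","scene5")
m=mask(g,"blue",100,20)[180:300,280:400]
print("blue tab px")
n,l,s,c=cv2.connectedComponentsWithStats(m)
for i in range(1,n):
    if s[i][4]>8: print(s[i],plane(g,[c[i]+[280,180]],.04))
cv2.imwrite("pics/s5.png",np.hstack([cv2.resize(g["pixels"][180:280,290:390],(400,400),interpolation=cv2.INTER_CUBIC),cv2.resize(load("scene5")["pixels"][245:325,245:325],(400,400),interpolation=cv2.INTER_CUBIC)])[:,:,::-1])
E
```

```text
green ctr [0.4795 0.231 ] (0.48006105422973633, 0.2306879609823227) axes [65.8 67.1] yaw arm/tab [-23.1 -23.1] tabdist 0.0811 grip [0.4059 0.2624]
blue tab px
[51 55 14  9 28] [[0.6366661 0.0192466]]
[44 56  6  6 22] [[0.62539856 0.03689234]]
[ 40  63  18  17 170] [[0.59848993 0.00811888]]
[65 67  6  5 20] [[ 0.6376059  -0.02135752]]
```

View pics/s5.png

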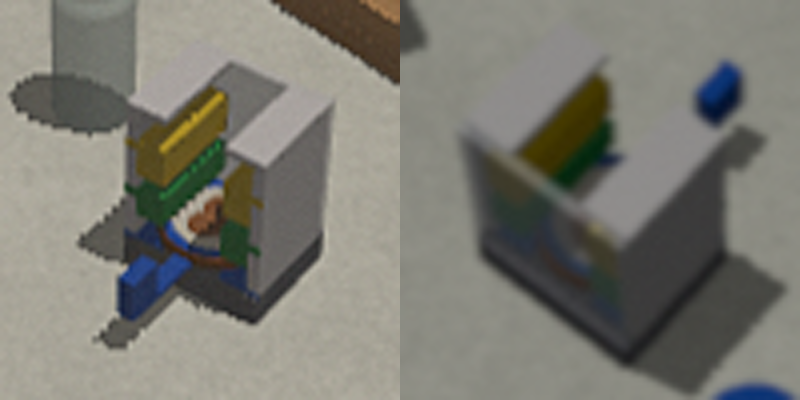

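Blue lies flat in the bottom slot, tab outside (left crop (135,290); right crop (718,92)), disc back at the stop. That's my ten pictures; the rest is numeric. Green next.

```bash
python3 - <<'E'
from h import *
toolshift([.4059,.2624,.0062],-23.1)
E
```

```text
shift [-0.006  -0.0016  0.1935] turn -3.1
```

In the tool's units: 0.1935 m is 1.935, 0.18 m is 1.8.

{"op": "shift_gripper", "data": {
  "offsets": {"dx":[-0.06,-0.06,-0.06,-0.06,-0.06,-0.06],"dy":[-0.016,-0.016,-0.016,-0.016,-0.016,-0.016],"dz":[0.5,1,1.5,1.8,1.935,1.935],"turn":[-3,-3,-3,-3,-3,-3]}
}}

```text
clock: 11.08
tool_pos: [0.4056, 0.2631, 0.0061]
tcp_rot: [179.9, 0.0, -23.2]
ft_force: [-0.3, -0.9, 1.0]
gripper_width: 0.0399
grasp_force: 0.0
```

{"op": "shift_gripper", "data": {
  "offsets": {"dx":[0,0,0,0,0],"dy":[0,0,0,0,0],"dz":[0,0,0,0,0],"turn":[0,0,0,0,0]},
  "jaw": 0
}}

```text
clock: 11.7
tool_pos: [0.4057, 0.264, 0.0068]
tcp_rot: [-179.9, -0.0, -23.1]
ft_force: [-1.3, -0.2, 7.0]
gripper_width: 0.0116
grasp_force: 29.9
```

{"op": "shift_gripper", "data": {
  "offsets": {"dx":[0,0,0,0],"dy":[0,0,0,0],"dz":[-0.1,-0.4,-0.8,-0.8],"turn":[0,0,0,0]}
}}

```text
clock: 12.2
tool_pos: [0.407, 0.2649, 0.0891]
tcp_rot: [-179.7, -0.1, -23.1]
ft_force: [0.8, 0.5, 0.1]
gripper_width: 0.0116
grasp_force: 29.9
```

```bash
python3 - <<'E'
from h import *
# rack pre-insert (x=-165) for middle slot, 2.5 mm clear
toolshift([.5073,-.0105,.060+.006+.0025],11.9)
E
```

```text
shift [0.2002 0.214  0.0201] turn -35.0
```

{"op": "shift_gripper", "data": {
  "offsets": {"dx":[0.15,0.4,0.7,1,1.3,1.5,1.7,1.9,2,2,2],"dy":[0.2,0.6,1,1.45,1.85,2.15,2.2,2.16,2.14,2.14,2.14],"dz":[0,0,0,0,0.1,0.15,0.2,0.2,0.2,0.2,0.2],"turn":[-3,-9,-16,-23,-30,-35,-35,-35,-35,-35,-35]}
}}

```text
clock: 13.58
tool_pos: [0.5046, -0.0109, 0.066]
tcp_rot: [-180.0, 0.1, 11.9]
ft_force: [0.5, 0.3, 0.3]
gripper_width: 0.0117
grasp_force: 29.9
```

```bash
cat >> h.py <<'E'
def held(f,col,vmin=20,smin=70):
    s=env.get_state();z=s["tool_pos"][2]-.0062+T[col]; m=mask(f,col,smin,vmin)
    cs,h=cv2.findContours(m,cv2.RETR_CCOMP,cv2.CHAIN_APPROX_NONE)
    for i,c in enumerate(cs):
        if h[0][i][3]<0 or cv2.contourArea(c)<400: continue
        P=plane(f,c[:,0],z); e=cv2.fitEllipse((P*1000).astype(np.float32))
        ce=np.array(e[0])/1000; v=ce-s["tool_pos"][:2]; print(col,"held: ctr",ce.round(4),"axes",np.round(e[1],1),"dist",np.linalg.norm(v).round(4),"dir",np.degrees(np.arctan2(v[1],v[0])).round(1))
E
python3 - <<'E'
from h import *
toolshift([.5895,.0068,.0685],11.9)
held(load("w3"),"blue"); held(grab("wrist","w6"),"green")
E
```

```text
shift [ 0.0867  0.0002 -0.0026] turn 0.0
blue held: ctr [0.585  0.0062] axes [41.8 42. ] dist 0.0822 dir 12.0
green held: ctr [0.5846 0.0066] axes [54.  54.3] dist 0.0819 dir 12.4
```

```bash
python3 - <<'E'
from h import *
for t,z in (("w5",.005),("w6",env.get_state()["tool_pos"][2]-.0062+.005)):
    f=load(t);m=mask(f,"green",70,20);cs,h=cv2.findContours(m,cv2.RETR_CCOMP,cv2.CHAIN_APPROX_NONE)
    for i,c in enumerate(cs):
        if h[0][i][3]<0 or cv2.contourArea(c)<400: continue
        for k in (i,h[0][i][3]):
            e=cv2.fitEllipse((plane(f,c[:,0],z)*1000).astype(np.float32)); print(t,z,np.round(e,1) if 0 else [np.round(x,1) for x in e])
            break
E
```

```text
w5 0.005 [array([479.8, 230.9]), array([54.9, 55.6]), np.float64(157.5)]
w6 0.06492626131091328 [array([584.6,   6.6]), array([54. , 54.3]), np.float64(17.3)]
```

Units first: shifts go in units of 100 mm. So 0.081 m is 0.81, 0.077 m is 0.77.

{"op": "shift_gripper", "data": {
  "offsets": {"dx":[0,0.1,0.25,0.4,0.55,0.68,0.77,0.81,0.81],"dy":[0,0,0,0,0,0,0,0,0],"dz":[-0.037,-0.037,-0.037,-0.037,-0.037,-0.037,-0.037,-0.037,-0.037],"turn":[0,0,0,0,0,0,0,0,0]}
}}

```text
clock: 14.75
tool_pos: [0.5846, 0.005, 0.0698]
tcp_rot: [180.0, 0.0, 11.9]
ft_force: [0.0, 0.5, -0.5]
gripper_width: 0.0117
grasp_force: 29.9
```

```bash
python3 - <<'E'
from h import *
toolshift([.5884,.0067,.0692],11.9);print(env.get_state()["moment"])
E
```

```text
shift [ 0.0041 -0.0009  0.0006] turn -0.0
[0.0468501  0.18954732 0.00660855]
```

In the tool's units: 0.0035 m is 0.035, 0.003 m is 0.03.

{"op": "shift_gripper", "data": {
  "offsets": {"dx":[0.01,0.02,0.03,0.03,0.03],"dy":[-0.008,-0.008,-0.008,-0.008,-0.008],"dz":[0.01,0.02,0.03,0.035,0.035],"turn":[0,0,0,0,0]}
}}

```text
clock: 15.38
tool_pos: [0.5873, 0.0063, 0.0669]
tcp_rot: [180.0, -0.0, 11.9]
ft_force: [-2.1, -0.1, 5.4]
gripper_width: 0.0118
grasp_force: 30.0
```

{"op": "shift_gripper", "data": {
  "offsets": {"dx":[0.01,0.02,0.03,0.04,0.04],"dy":[0,0,0,0,0],"dz":[0,0,0,0,0],"turn":[0,0,0,0,0]}
}}

```text
clock: 16.0
tool_pos: [0.5884, 0.0065, 0.0663]
tcp_rot: [-180.0, 0.3, 11.9]
ft_force: [-11.3, -1.8, 9.9]
gripper_width: 0.0121
grasp_force: 30.0
```

In the tool's units: -0.003 m is -0.03, -0.001 m is -0.01.

{"op": "shift_gripper", "data": {
  "offsets": {"dx":[-0.03,-0.03],"dy":[0,0],"dz":[-0.01,-0.01],"turn":[0,0]}
}}

```text
clock: 16.25
tool_pos: [0.5881, 0.0066, 0.0674]
tcp_rot: [-180.0, 0.0, 11.9]
ft_force: [-2.4, -2.2, -0.0]
gripper_width: 0.0118
grasp_force: 30.0
```

{"op": "shift_gripper", "data": {
  "offsets": {"dx":[0,0,0],"dy":[0,0,0],"dz":[0,0,0],"turn":[0,0,0]},
  "jaw": 0.04
}}

```text
clock: 16.62
tool_pos: [0.5887, 0.0068, 0.0675]
tcp_rot: [180.0, -0.0, 11.9]
ft_force: [-0.7, -0.4, 0.1]
gripper_width: 0.0367
grasp_force: 0.0
```

{"op": "shift_gripper", "data": {
  "offsets": {"dx":[0,0,-0.2,-0.4,-0.5,-0.5,-0.5,-0.45,-0.4,-0.36,-0.34,-0.34],"dy":[0,0,-0.1,-0.5,-1,-1.6,-2.2,-2.8,-3.4,-3.9,-4.25,-4.29],"dz":[-0.2,-0.5,-0.9,-1.2,-1.33,-1.33,-1.33,-1.33,-1.33,-1.33,-1.33,-1.33],"turn":[0,0,4,8,14,20,26,31,31,31,31,31]}
}}

```text
clock: 18.12
tool_pos: [0.4651, 0.4228, 0.1999]
tcp_rot: [-180.0, 0.1, -18.8]
ft_force: [-0.5, -0.4, -0.4]
gripper_width: 0.0399
grasp_force: 0.0
```

```bash
python3 - <<'E'
from h import *
f=grab("wrist","w7"); pose(f,"yellow",100)
g=grab("side","side7");h=grab("scene","scene7")
for k in ("blue","green"):
    m=mask(g,k,100,20)[180:300,280:400];n,l,s,c=cv2.connectedComponentsWithStats(m)
    for i in range(1,n):
        if s[i][4]>8: print(k,s[i],(c[i]+[280,180]).round(1))
for z,k in ((.024,"blue"),(.06,"green")):
    P=[.5905,.007,z+.015]; print(k,"expect tab px side",proj(g,P).round(1),"scene",proj(h,P).round(1))
    m=mask(h,k,100,20)[245:325,245:420];n,l,s,c=cv2.connectedComponentsWithStats(m)
    for i in range(1,n):
        if s[i][4]>8: print(" scene",s[i],(c[i]+[245,245]).round(1))
E
```

```text
yellow ctr [0.5454 0.393 ] (0.5452179908752441, 0.3929601311683655) axes [68.1 68.7] yaw arm/tab [-20.5 -20.4] tabdist 0.0809 grip [0.4704 0.4208]
blue [54 59 11  5 13] [338.5 241.6]
blue [ 40  64  18  16 143] [326.9 250.9]
blue [65 67  8  7 22] [348.4 249.2]
green [ 0  0  5  4 15] [281.7 181.1]
green [ 40  45  25  23 234] [328.1 236.1]
green [65 56  9 10 43] [348.3 240.4]
blue expect tab px side [[324.4 252.3]] scene [[307.  264.8]]
 scene [61 16  7  8 27] [309.3 264.7]
 scene [64 77 14  3 32] [315.5 323.2]
green expect tab px side [[324.6 240.7]] scene [[306.9 257.1]]
 scene [56  5 12 17 97] [307.2 257.7]
```

Both tabs are where a homed disc's should be (within ~1 px). Grasp yellow.

```bash
python3 - <<'E'
from h import *
toolshift([.4704,.4208,.0062],-20.4)
E
```

```text
shift [ 0.0022 -0.0034  0.1941] turn 1.3
```

{"op": "shift_gripper", "data": {
  "offsets": {"dx":[0.022,0.022,0.022,0.022,0.022,0.022],"dy":[-0.034,-0.034,-0.034,-0.034,-0.034,-0.034],"dz":[0.5,1,1.5,1.8,1.94,1.94],"turn":[1.3,1.3,1.3,1.3,1.3,1.3]}
}}

```text
clock: 19.02
tool_pos: [0.4704, 0.4209, 0.0064]
tcp_rot: [179.9, -0.0, -20.5]
ft_force: [-0.4, 0.3, 0.6]
gripper_width: 0.04
grasp_force: 0.0
```

```bash
python3 - <<'E'
from h import *
toolshift([.4704,.4208,.0062],-20.4)
E
```

```text
shift [0.0001 0.0001 0.0002] turn -0.1
```

{"op": "shift_gripper", "data": {
  "offsets": {"dx":[0,0,0,0,0],"dy":[0,0,0,0,0],"dz":[0,0,0,0,0],"turn":[0,0,0,0,0]},
  "jaw": 0
}}

```text
clock: 19.65
tool_pos: [0.4702, 0.4223, 0.0071]
tcp_rot: [-179.9, -0.0, -20.4]
ft_force: [-0.5, -0.5, 6.7]
gripper_width: 0.0116
grasp_force: 29.9
```

{"op": "shift_gripper", "data": {
  "offsets": {"dx":[0,0,0,0,0,0],"dy":[0,0,0,0,0,0],"dz":[-0.1,-0.4,-0.8,-1.2,-1.2,-1.2],"turn":[0,0,0,0,0,0]}
}}

```text
clock: 20.4
tool_pos: [0.4695, 0.4217, 0.1263]
tcp_rot: [180.0, 0.0, -20.4]
ft_force: [-0.1, 0.4, -0.2]
gripper_width: 0.0123
grasp_force: 29.9
```

```bash
python3 - <<'E'
from h import *
toolshift([.45,.02,.126],11.9);toolshift([.5073,-.0105,.1055],11.9)
E
```

```text
shift [0.1217 0.3834 0.0004] turn -32.3
shift [0.1861 0.392  0.0209] turn -32.3
```

In the tool's units: 0.02 m is 0.2, 0.392 m is 3.92.

{"op": "shift_gripper", "data": {
  "offsets": {"dx":[0.07,0.2,0.35,0.5,0.67,0.83,1,1.13,1.217,1.5,1.75,1.86],"dy":[0.2,0.6,1.1,1.6,2.1,2.6,3.1,3.55,3.83,3.9,3.92,3.92],"dz":[0,0,0,0,0,0,0,0,0.1,0.2,0.21,0.21],"turn":[-2,-6,-10,-14,-18,-22,-26,-30,-32.3,-32.3,-32.3,-32.3]}
}}

```text
clock: 21.9
tool_pos: [0.5076, -0.0111, 0.1043]
tcp_rot: [180.0, 0.1, 11.8]
ft_force: [-0.8, -0.1, -1.0]
gripper_width: 0.0115
grasp_force: 29.9
```

{"op": "shift_gripper", "data": {
  "offsets": {"dx":[0,0],"dy":[0,0],"dz":[0,0],"turn":[0,0]}
}}

```text
clock: 22.15
tool_pos: [0.5064, -0.0096, 0.1051]
tcp_rot: [-180.0, 0.1, 11.9]
ft_force: [0.3, -1.5, -0.1]
gripper_width: 0.012
grasp_force: 29.9
```

```bash
python3 - <<'E'
from h import *
toolshift([.5884,.0067,.1055],11.9)
f=grab("wrist","w8");held(f,"yellow",smin=100)
c=load("w7");m=mask(c,"yellow",100,20);cs,h=cv2.findContours(m,cv2.RETR_CCOMP,cv2.CHAIN_APPROX_NONE)
for i,k in enumerate(cs):
    if h[0][i][3]>=0 and cv2.contourArea(k)>400: print(cv2.fitEllipse((plane(c,k[:,0],.015)*1000).astype(np.float32)))
E
```

```text
shift [ 0.0836  0.001  -0.0005] turn 0.0
yellow held: ctr [0.5859 0.0078] axes [53.8 53.9] dist 0.0812 dir 12.4
((545.3846435546875, 392.9448547363281), (54.81507110595703, 55.129451751708984), 163.278076171875)
```

In the tool's units: 0.079 m is 0.79, 0.076 m is 0.76.

{"op": "shift_gripper", "data": {
  "offsets": {"dx":[0.1,0.25,0.4,0.55,0.68,0.76,0.79,0.79],"dy":[0.01,0.01,0.01,0.01,0.01,0.01,0.01,0.01],"dz":[-0.008,-0.008,-0.008,-0.008,-0.008,-0.008,-0.008,-0.008],"turn":[0,0,0,0,0,0,0,0]}
}}

```text
clock: 23.2
tool_pos: [0.5849, 0.0049, 0.1061]
tcp_rot: [180.0, 0.0, 11.9]
ft_force: [0.2, -0.9, -0.7]
gripper_width: 0.0117
grasp_force: 29.9
```

```bash
python3 - <<'E'
from h import *
toolshift([.5884,.0067,.105],11.9);print(env.get_state()["moment"])
E
```

```text
shift [ 0.0038 -0.001   0.0011] turn -0.0
[0.05533528 0.20570969 0.01939989]
```

In the tool's units: 0.0038 m is 0.038, 0.003 m is 0.03.

{"op": "shift_gripper", "data": {
  "offsets": {"dx":[0.01,0.02,0.03,0.03,0.03],"dy":[-0.008,-0.008,-0.008,-0.008,-0.008],"dz":[0.01,0.02,0.03,0.038,0.038],"turn":[0,0,0,0,0]}
}}

```text
clock: 23.82
tool_pos: [0.5878, 0.0062, 0.103]
tcp_rot: [180.0, -0.0, 11.9]
ft_force: [-3.5, -0.5, 6.2]
gripper_width: 0.0117
grasp_force: 30.0
```

{"op": "shift_gripper", "data": {
  "offsets": {"dx":[0.01,0.02,0.03,0.04,0.04],"dy":[0,0,0,0,0],"dz":[0,0,0,0,0],"turn":[0,0,0,0,0]}
}}

```text
clock: 24.45
tool_pos: [0.5887, 0.0063, 0.1023]
tcp_rot: [-180.0, 0.3, 11.9]
ft_force: [-11.8, -2.3, 11.1]
gripper_width: 0.0117
grasp_force: 30.0
```

Home. Release, back out, and check all three.

In the tool's units: -0.003 m is -0.03, -0.001 m is -0.01.

{"op": "shift_gripper", "data": {
  "offsets": {"dx":[-0.03,-0.03],"dy":[0,0],"dz":[-0.01,-0.01],"turn":[0,0]}
}}

```text
clock: 24.7
tool_pos: [0.5886, 0.0065, 0.1034]
tcp_rot: [-180.0, 0.0, 11.9]
ft_force: [-2.4, -0.1, -1.0]
gripper_width: 0.0122
grasp_force: 30.0
```

{"op": "shift_gripper", "data": {
  "offsets": {"dx":[0,0,0],"dy":[0,0,0],"dz":[0,0,0],"turn":[0,0,0]},
  "jaw": 0.04
}}

```text
clock: 25.08
tool_pos: [0.5891, 0.0067, 0.1035]
tcp_rot: [180.0, -0.0, 11.9]
ft_force: [-0.9, 0.4, 0.6]
gripper_width: 0.0367
grasp_force: 0.0
```

{"op": "shift_gripper", "data": {
  "offsets": {"dx":[0,0,0,0,0],"dy":[0,0,0,0,0],"dz":[-0.2,-0.5,-0.9,-1.2,-1.2],"turn":[0,0,0,0,0]}
}}

```text
clock: 25.7
tool_pos: [0.5904, 0.0067, 0.2261]
tcp_rot: [180.0, -0.3, 11.9]
ft_force: [-0.4, -0.4, -0.6]
gripper_width: 0.0401
grasp_force: 0.0
```

```bash
python3 - <<'E'
from h import *
w=grab("wrist","w9")
m=mask(w,"yellow",100,20);cs,h=cv2.findContours(m,cv2.RETR_CCOMP,cv2.CHAIN_APPROX_NONE)
for i,k in enumerate(cs):
    if cv2.contourArea(k)>400: e=cv2.fitEllipse((plane(w,k[:,0],.111)*1000).astype(np.float32));print("yellow contour hole" if h[0][i][3]>=0 else "outer",e)
print("expected disc centre .6688 .0235")
E
```

```text
outer ((474.54510498046875, -210.89730834960938), (16.781965255737305, 608.7529907226562), 12.687561988830566)
outer ((503.70440673828125, -89.5157699584961), (13.911944389343262, 60.540428161621094), 109.95294189453125)
outer ((471.5093994140625, 61.74034118652344), (13.549288749694824, 60.84474182128906), 94.25231170654297)
outer ((614.5018920898438, 11.462333679199219), (60.9835205078125, 66.9938735961914), 86.80241394042969)
outer ((699.3999633789062, -192.08767700195312), (68.03001403808594, 91.58055114746094), 143.06956481933594)
outer ((692.1990356445312, 29.241971969604492), (17.544824600219727, 39.6316032409668), 6.4697442054748535)
expected disc centre .6688 .0235
```

{"op": "shift_gripper", "data": {
  "offsets": {"dx":[-0.4,-0.8,-1.3,-1.8,-1.8],"dy":[0,0,0,0,0],"dz":[0,0,0,0,0],"turn":[0,0,0,0,0]}
}}

```text
clock: 26.38
tool_pos: [0.4087, -0.0313, 0.2223]
tcp_rot: [-180.0, 0.2, 11.8]
ft_force: [1.7, -0.4, 0.1]
gripper_width: 0.0401
grasp_force: 0.0
```

```bash
python3 - <<'E'
from h import *
g=grab("side","side9");h=grab("scene","scene9");w=grab("wrist","w10")
for k,z in (("blue",.024),("green",.06),("yellow",.096)):
    for nm,f in (("side",g),("scene",h),("wrist",w)):
        c=.5905,.007; n=np.array([.9785,.2062]);y=np.array([-n[1],n[0]])
        B=[[*(np.array(c)+a*n+b*y),z+q] for a in(-.012,.012) for b in(-.006,.006) for q in(0,.03)]
        hull=cv2.convexHull(proj(f,B).astype(np.float32)); e=proj(f,[*c,z+.015])[0]
        m=mask(f,k,100,20); ins=np.zeros_like(m);cv2.fillConvexPoly(ins,hull.astype(int),255)
        print(k,nm,"fraction of predicted tab coloured",(m[ins>0]>0).mean().round(2),e.round(1))
E
```

```text
blue side fraction of predicted tab coloured 0.64 [324.4 252.3]
blue scene fraction of predicted tab coloured 0.17 [307.  264.8]
blue wrist fraction of predicted tab coloured 0.24 [321.4  18.2]
green side fraction of predicted tab coloured 0.66 [324.6 240.7]
green scene fraction of predicted tab coloured 0.33 [306.9 257.1]
green wrist fraction of predicted tab coloured 0.46 [321.6   2.3]
yellow side fraction of predicted tab coloured 0.89 [324.9 228.6]
yellow scene fraction of predicted tab coloured 0.76 [306.8 248.9]
yellow wrist fraction of predicted tab coloured 0.77 [321.8 -18.4]
```

```bash
python3 - <<'E'
from h import *
n=np.array([.9785,.2062]);y=np.array([-n[1],n[0]]);c=np.array([.5905,.007])
for nm,roi in (("side9",(310,200,345,265)),("scene9",(295,235,325,280))):
    f=load(nm);x0,y0,x1,y1=roi
    for k,z in (("blue",.024),("green",.06),("yellow",.096)):
        P=proj(f,[[*(c+a*n+b*y),z+q] for a in(-.012,.012) for b in(-.006,.006) for q in(.0,.03)])
        m=mask(f,k,100,20);k0=np.zeros_like(m);k0[y0:y1,x0:x1]=m[y0:y1,x0:x1]
        ys,xs=np.nonzero(k0); print(nm,k,"pred x",P[:,0].min().round(1),P[:,0].max().round(1),"y",P[:,1].min().round(1),P[:,1].max().round(1),"seen x",xs.min(),xs.max(),"y",ys.min(),ys.max())
f=load("scene9");print("2mm along n in px:",(proj(f,[*(c+.002*n),.05])-proj(f,[*c,.05])).round(2),(proj(load("side9"),[*(c+.002*n),.05])-proj(load("side9"),[*c,.05])).round(2))
E
```

```text
side9 blue pred x 319.1 329.8 y 243.5 261.1 seen x 320 344 y 239 259
side9 green pred x 319.2 330.1 y 231.7 249.7 seen x 320 344 y 229 248
side9 yellow pred x 319.3 330.4 y 219.5 237.8 seen x 320 344 y 200 236
scene9 blue pred x 301.8 312.1 y 256.9 272.7 seen x 306 312 y 261 268
scene9 green pred x 301.5 312.2 y 248.9 265.2 seen x 301 311 y 253 266
scene9 yellow pred x 301.3 312.2 y 240.5 257.3 seen x 295 312 y 241 267
2mm along n in px: [[-0.54  0.56]] [[ 0.52 -0.49]]
```

All three tabs sit at the same, predicted place; the outer edges match to within a pixel.

```bash
python3 -c "
from cell import env
print(env.sign_off())"
```

```text
the job is handed in; nothing more can be done
None
```

The blue, green and yellow discs are in the bottom, middle and top slots. Each was slid in until it pressed the back stop (11–13 N) and then released; the camera check puts all three tabs within about a pixel (roughly 3 mm) of the home position, the other objects were left alone, and I handed in at about 26.5 s.

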